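Press a crest into a notebook cover with the desk stamping press

TASK

Lay the burgundy notebook flat on the bed of the stamping press, cover up, slid in from the side where the bed is open (the robot's left) with its plain end under the stamp, its spine to the column and its brass-cornered end sticking out, snug against both brass guides, and let go of it; the stamp must not press the cover before it lies there. Then push the lever all the way down to its stop and keep it down for at least two seconds while the impression sets, finishing with the lever still held fully down. Leave the green notebook and the other things on the desk alone.

Things in the scene. Friction and masses are not known exactly. Their poses are not given: they have to be found in the camera images.
- notebook: Burgundy pocket notebook to be stamped, loose, a stiff closed block 60 wide (x) x 145 long (y) x 16 mm thick (z), 100 to 180 g. Origin: centre of its underside, z up through the front cover. Spine: long edge at +x. Plain end at -y; the +y end has two brass corners. Starts flat on the desk, spine away from the robot, brass corners to its left, within 0.3 rad
- notebook_mid (a point): Centre of the burgundy notebook (8 mm above its underside), axes as the notebook's. Its place and that of the green notebook, alike in shape, may be swapped
- crest_spot (a point): Point on the burgundy notebook's front cover (16 mm above its underside) that belongs under the middle of the stamp: mid-width, 35 mm from the plain end, 37.5 mm from the notebook's centre towards -y; axes as the notebook's. With the notebook snug against both guides it lies 16 mm straight above press_bed, axes parallel to the press's
- press: Dark green cast-iron lever press, fixed; origin on the desk below the stamp; x from the open front (facing the robot) to the column, y to the press's left, z up. Base 250 x 120 mm. Over-arm and column 44 mm wide in y, from x = -28 to +108 mm, top 150 mm above the desk; over-arm's underside at 116 mm, its 40 mm round ram guide down to 108 mm. The lever runs over it in the plane y = 0
- press_bed (a point): Point on top of the steel bed straight below the middle of the stamp, 46 mm above the desk, axes of the press. The bed is 74 mm in x and reaches from y = -55 to +75 mm, open to +y. Brass guides stand 8 mm above it: the rear guide's face is at x = +30 mm (y from -40 to +40), the end guide's face at y = -35 mm (x from -20 to +30)
- stamp: Brass stamp, 30 x 30 x 10 mm, under a 40 mm square ram foot; origin at the centre of its lower face, 36 mm above the bed with the lever up (20 mm above a notebook lying there). It goes down 45 mm per rad of lever, touches the cover at about 0.44 rad; a pressure spring then puts some 30 N on the cover, about 48 N at the lever's stop
- lever_pivot (a point): Axis of the lever's hinge (along the press's y), 132 mm above the bed and 45 mm from the stamp's axis towards the column
- lever_grip (a point): Middle of the lever's wooden handle, on its centre line, 200 mm from the pivot towards the press's front. Handle: round bar 28 mm thick, 150 to 250 mm from the pivot; behind it an iron bar 16 wide, 22 mm high. Grip 98 mm higher than the pivot with the lever up, level with it when down. Pushing at the grip takes about 4 N at first, 6 N before the stamp touches, 16 N at the stop
- lever: The whole lever with its handle; origin at the pivot
- lever_angle (a joint): Lever angle, rad: 0 raised (0.51 rad above level; a return spring holds it there and brings it back when let go), 0.51 at the stop (level); it grows as the handle swings down
- green_notebook_mid (a point): Centre of the green notebook (same size and build as the burgundy one); leave alone
- tumbler_near: Glass tumbler, 82 mm across, 95 mm high, origin under its centre; leave alone
- tumbler_far: The second tumbler, alike; leave alone
- decanter: Crystal decanter with stopper, 100 mm across, 245 mm high, origin under its centre; leave alone
- inkstand: Silver inkstand, 110 x 210 mm, 85 mm high, origin under its centre; leave alone
- crystal_bowl: Crystal bowl, 180 mm across, 70 mm high, origin under its centre; leave alone
- paperweight: Green glass paperweight, 72 mm across, 42 mm high, origin under its centre; leave alone
Not all that is in view belongs to the job. Of the things like the notebook, leave any that is blue or orange; of the rest the smaller one is meant.

How it is judged:
By the outcome, as a careful person would: the job done as asked, in the order asked, and still so for the second after the job is handed in, while the arm keeps its last pose, push and grip.
It also fails if it takes over 64 s, if anything falls off the work surface, if the arm or the gripper's body presses on something with over 40 N, if the wrist force passes 120 N, or if a joint passes its speed limit or range.

ROBOT

A 6-joint arm with a two-finger parallel gripper is mounted at the origin on the work surface. World frame = base frame: x ahead of the robot, y to its left, z up, the work surface at z = 0. Lengths are in m, angles in degrees, forces in N, time in s.
With the tool pointing down it reaches from about 0.4 to 0.825 m from the base axis. Payload 7 kg.
Tool frame: the origin (TCP) lies midway between the tips of the shut fingers; the grasp point (between the pads) lies hold_point_z behind it (hold_point_z is the distance from the TCP to the grasp point, in m); z points along the fingers, y is the line along which they close (so a half turn about z gives the same grasp; the last joint's range is limited). The gripper opens to 88 mm and grips with 3 to 60 N. Pads are 19 mm wide; open, the fingers measure 130 mm over their backs; the gripper's body (78 mm by 193 mm) begins 47 mm behind the grasp point.
Start: joints at [84.918, 20.546, 0.682, 0, -70.136, -16.507], TCP at [0.248, 0.628, 0.227] pointing down, gripper open.
Joint ranges: [-176.03, 176.03], [-82.01, 121.73], [-58.28, 71.71], [-173.87, 95.51], [-174.79, -0.11], [-173.66, 173.66]. Speed limits (degrees/s): [136.94, 136.94, 172.46, 180, 180, 180].

INTERFACE

Orientations are given as [roll, pitch, yaw] about the fixed x, y, z axes, in that order (R = Rz(yaw) Ry(pitch) Rx(roll)).
In Python, from plant import * gives the robot as it stands.
- The arm moves only by the tool step_arm, never from a script. Its argument "steps" is a list that holds one entry, the list of rows, each a list of 6 numbers: the shift along the tool's x, y, z scaled (see below), then the turn, a rotation vector about the tool's x, y, z scaled (see below). In form: [[[tx, ty, tz, wx, wy, wz], ...]]. A call has 1 to 20 rows; each row is the pose to reach, as a shift and turn from the pose commanded when the call began, along the tool's axes at that moment; what a row does not reach only later rows make up. The controller multiplies each number of a shift by 100 mm and each number of a turn by 0.5 rad. A row lasts 1/10 s, in which the tool goes at most 50 mm and 8.59 degrees, less where a joint would pass 70% of its speed; a pose out of reach is approached as far as the arm can. A call with a number of a shift or a turn outside -1 to 1 is refused whole. A call with a gripper value outside its range is refused whole. "jaw" is the closure in counts, from 0 (fully open) to 255 (shut), set as the call begins (left out, the last holds). The fingers move at their own pace and stop on an object; the grip force is fixed at half the most. Time passes only in rows, so rows that repeat a pose let the fingers close. It gives the time, the measured TCP pose, the force, the opening and the grip force at its end, in the units of the state.
- get_obs(): the state, without advancing time (a new reading comes with each control period).
- snapshot(name): name is "side" or "top"; returns (picture, depth): 420x560x3 uint8, red, green, blue; 420x560 float32, m along the optical axis (not along the pixel's ray), 0 where there is no reading.
- calibration(name): a dict with "mtx" (3x3 intrinsics, pixels), "dist" ([k1, k2, p1, p2, k3] as OpenCV has them; the pictures are not rectified), "rvec" (rotation vector, rad) and "tvec" (3), from world to camera coordinates, as OpenCV has them. Camera axes: x right, y down, z forward; pixel columns grow to the right and rows downward; lengths in m; the calibration is good to about 2 mm. A picture is of the moment at which its call begins. calibration takes no time and is no camera call.
- close_job(): hands the job in; it is judged then, once.
The state is a dict: "clock": time; "joint_pos": joint angles; "qvel": joint speeds; "tau": joint torques, N m; "tool_pos": TCP position; "orientation": TCP orientation; "force": force on the tool from outside, world axes, zero at the start; "moment": the same for the moment, N m; "opening": finger opening in m; "gripper_force": force on a finger pad.
Only numpy, scipy, OpenCV 4.12 (cv2) and the standard library are available. Lean on these libraries where they do the work, as an engineer would, in place of code of your own. Each camera call takes 0.05 s, during which the arm holds its last target. There are 200 camera calls.

## Working session

There is one attempt and no reset: what is moved stays moved. The work goes in short steps, Python scripts to look and compute and a tool call to move; the robot and the scene stay as the last step left them, time stands still between calls to the robot, and variables do not carry over. Pictures are saved under pics/ and viewed, at most 10 in all, crops included, and the job is handed in when it is done.

Besides the shell and the picture viewer there is one more tool, called after ">>>" as name(argument=value, ...), one argument or row to a line, values as JSON. step_arm: Moves the arm, as the interface text tells. Its arguments: {"type":"object","properties":{"steps":{"type":"array","items":{"type":"array","items":{"type":"array","items":{"type":"number","minimum":-1,"maximum":1}}}},"jaw":{"type":"number"}},"required":["steps"]}

```bash
mkdir -p pics; ls; python3 - <<'E'
from plant import *
import cv2,numpy as np
for n in("top","side"):
    p,d=snapshot(n); np.savez(f"pics/{n}0.npz",p=p,d=d)
    cv2.imwrite(f"pics/{n}0.png",cv2.resize(p[:,:,::-1],(784,588),interpolation=cv2.INTER_CUBIC))
    c=calibration(n);print(n,c)
print(get_obs())
E
```

```text
pics
top {'mtx': array([[447.15562275,   0.        , 278.0084582 ],
       [  0.        , 447.15562275, 210.8785512 ],
       [  0.        ,   0.        ,   1.        ]]), 'dist': array([-0.10098618,  0.        ,  0.        ,  0.        ,  0.        ]), 'rvec': array([ 2.23056441, -2.16539526,  0.08672375]), 'tvec': array([0.00708902, 0.55121951, 1.47464301])}
side {'mtx': array([[426.74680321,   0.        , 279.74356268],
       [  0.        , 426.74680321, 205.47418002],
       [  0.        ,   0.        ,   1.        ]]), 'dist': array([-0.12534218,  0.        ,  0.        ,  0.        ,  0.        ]), 'rvec': array([ 2.14175486, -0.47737448,  0.27861178]), 'tvec': array([-0.46513092,  0.28597151,  1.19300943])}
{'clock': 0.1, 'joint_pos': array([ 8.49178463e+01,  2.05868033e+01,  6.40389096e-01, -1.72799737e-02,
       -7.01380842e+01, -1.65066055e+01]), 'qvel': array([ 0.14255841,  0.00977789,  0.15511203,  0.07217321,  0.01210978,
       -0.02281058]), 'tau': array([-1.73181088e-03, -5.84159231e+01,  2.93749541e+01,  7.01553315e+00,
        1.01485377e-02, -4.53508744e-05]), 'tool_pos': array([0.24823094, 0.62722709, 0.22573417]), 'orientation': array([ 1.79914368e+02, -8.43445870e-03, -2.15946358e+01]), 'force': array([-0.08703381,  0.18847798, -0.18262923]), 'moment': array([-0.01167688, -0.00206241, -0.0002886 ]), 'gripper_force': 0.0, 'opening': 0.08783683228358234}
```

View pics/top0.png

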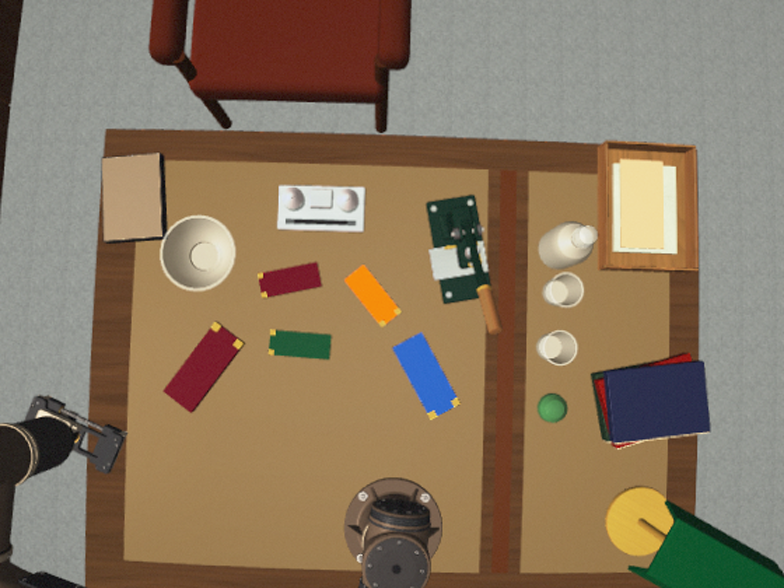

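View pics/side0.png

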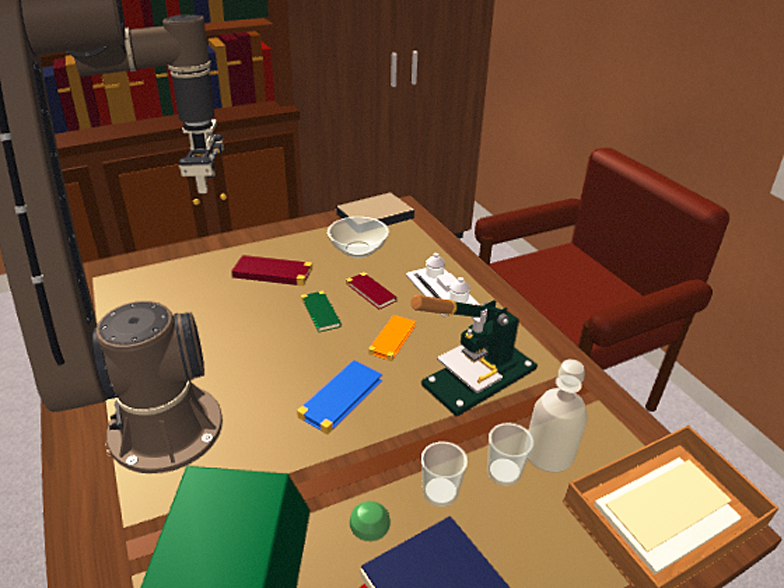

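Top view (784x588 px): candidates are the small burgundy (290,280), the large burgundy (203,367, too big), the orange (373,295), the blue (426,376) and the green (300,344). By the description it is the small burgundy at (290,280), with its brass corners to the left. The press is at about (460,250), with its lever handle at (488,310).

```bash
python3 - <<'E'
import cv2,numpy as np
p=np.load("pics/top0.npz")["p"][:,:,::-1]
a=cv2.resize(p[180:220,175:240],None,fx=6,fy=6,interpolation=cv2.INTER_CUBIC)   # 390x240
b=cv2.resize(p[130:250,295:375],None,fx=5,fy=5,interpolation=cv2.INTER_CUBIC)  # 400x600
o=np.zeros((600,800,3),np.uint8);o[:240,:390]=a;o[:,400:]=b
cv2.imwrite("pics/crop1.png",o)
p=np.load("pics/side0.npz")["p"][:,:,::-1]
cv2.imwrite("pics/crop2.png",cv2.resize(p[205:300,285:390],None,fx=6.2,fy=6.2,interpolation=cv2.INTER_CUBIC))
E
```

```text
(no output)
```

View pics/crop1.png

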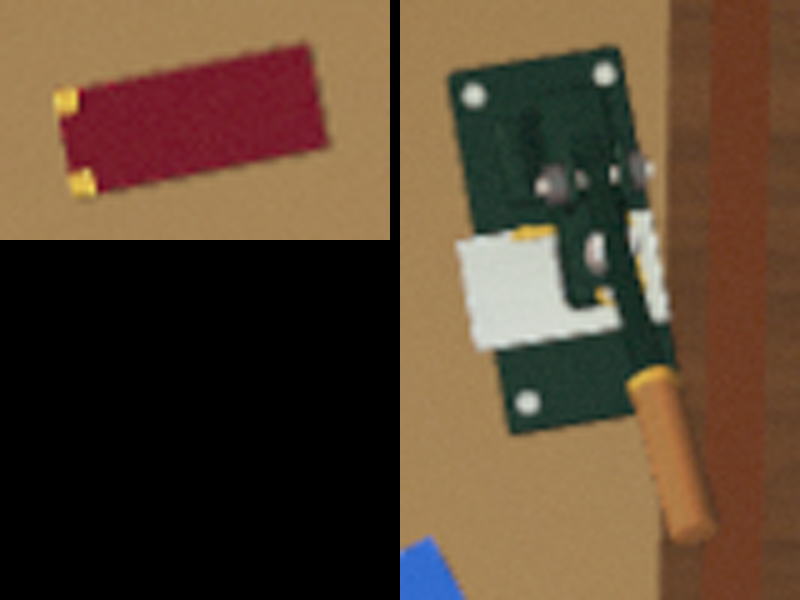

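View pics/crop2.png

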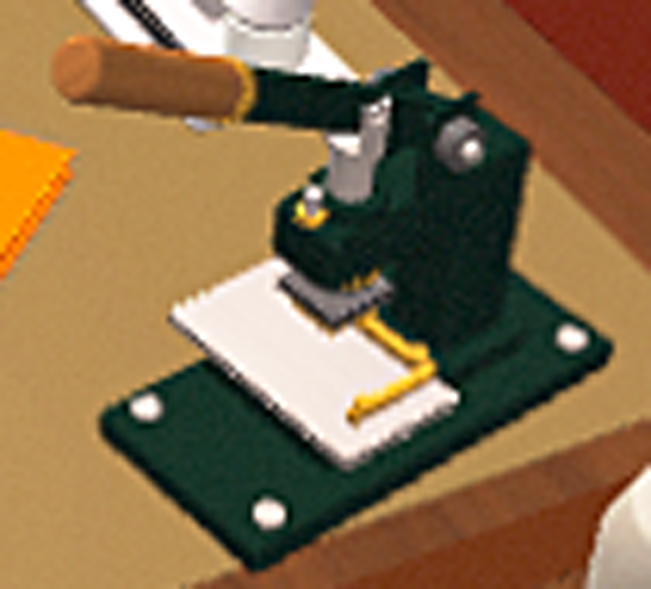

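The crops show the small burgundy notebook with corners at (55,93), (75,197), (308,43) and (330,147) and brass at its left end. The steel bed corners are clear in both views: top crop (457,242), (476,349), (668,318), (650,210); side crop (277,262), (172,312), (347,468), (458,397).

```bash
cat > h.py <<'E'
from plant import *
import cv2,numpy as np
from scipy.optimize import least_squares
C={n:calibration(n) for n in("top","side")}
def proj(n,P):
    c=C[n];return cv2.projectPoints(np.array(P,float).reshape(-1,1,3),c["rvec"],c["tvec"],c["mtx"],c["dist"])[0][:,0]
def ray(n,uv,z):
    c=C[n];x=cv2.undistortPoints(np.array(uv,float).reshape(-1,1,2),c["mtx"],c["dist"])[:,0]
    R=cv2.Rodrigues(c["rvec"])[0];o=-R.T@c["tvec"];d=np.c_[x,np.ones(len(x))]@R
    return o+d*((z-o[2])/d[:,2])[:,None]
def unc(uv,f,off): return (np.array(uv,float)+.5)/f-.5+np.array(off)
def T(q,P):
    P=np.array(P,float);c,s=np.cos(q[2]),np.sin(q[2])
    return np.c_[q[0]+c*P[:,0]-s*P[:,1],q[1]+s*P[:,0]+c*P[:,1],P[:,2]]
def fit(q0,obs): # obs: list (cam, pts local, pix)
    f=lambda q:np.concatenate([(proj(n,T(q,P))-u).ravel() for n,P,u in obs])
    r=least_squares(f,q0);return r.x,r.fun
E
python3 - <<'E'
from h import *
import plant
print([k for k in dir(plant) if not k.startswith('_')], getattr(plant,'hold_point_z',None))
bed=[[.037,.075,.046],[-.037,.075,.046],[-.037,-.055,.046],[.037,-.055,.046]]
ut=unc(np.array([[457,242],[476,349],[668,318],[650,210]])-[400,0],5,[295,130])
us=unc([[277,262],[172,312],[347,468],[458,397]],6.2,[285,205])
for n,u in(("top",ut),("side",us)):print(n,ray(n,u,.046).round(4).tolist())
q0=[.55,-.15,.15]
for o in([("top",bed,ut)],[("side",bed,us)],[("top",bed,ut),("side",bed,us)]):
    q,r=fit(q0,o);print("press",q.round(4),r.round(1))
nb=[[.03,.0725,.016],[-.03,.0725,.016],[.03,-.0725,.016],[-.03,-.0725,.016]]
un=unc([[55,93],[75,197],[308,43],[330,147]],6,[175,180])
qn,r=fit([.5,.2,.15],[("top",nb,un)]);print("nb",qn.round(4),r.round(1))
H=[[.045-.25*np.cos(.51),0,.178+.25*np.sin(.51)],[.045-.2*np.cos(.51),0,.178+.2*np.sin(.51)]]
print(proj("top",T(q,H)),proj("side",T(q,H)), T(q,H))
# bowl & inkstand
print(ray("top",unc([[198,253],[236,253]],1.4,[0,0]),.07), ray("top",unc([[278,231]],1.4,[0,0]),.03))
print([ -cv2.Rodrigues(C[n]["rvec"])[0].T@C[n]["tvec"] for n in C])
E
```

```text
['PlanningError', 'calibration', 'close_job', 'get_obs', 'hold_point_z', 'snapshot'] 0.0188
top [[0.6601, -0.0651, 0.046], [0.5898, -0.0793, 0.046], [0.6143, -0.2057, 0.046], [0.6857, -0.1925, 0.046]]
side [[0.6571, -0.0702, 0.046], [0.5888, -0.0814, 0.046], [0.6098, -0.2123, 0.046], [0.6852, -0.1941, 0.046]]
press [ 0.6394 -0.1455  0.1939] [-0.1 -0.3 -0.1  0.3  0.2  0.2 -0.1 -0.2]
press [ 0.6372 -0.1493  0.1937] [ 0.3 -0.5 -0.4  0.5  0.1 -0.6  0.1  0.5]
press [ 0.6387 -0.1468  0.1936] [ 0.3 -0.1  0.3  0.6  0.7  0.4  0.4  0.   0.3 -1.  -0.4 -0.1  0.1 -1.3
  0.  -0.1]
nb [0.5815 0.2632 0.2267] [-0.1 -0.  -0.1  0.2  0.2 -0.2 -0.1  0. ]
[[354.12297343 236.91221498]
 [349.77156507 221.37353285]] [[296.54365194 215.60654585]
 [309.3392287  217.45779503]] [[ 0.46878083 -0.18015488  0.30004431]
 [ 0.51160322 -0.17176142  0.27563545]]
[[0.63256352 0.47070493 0.07      ]
 [0.63501187 0.38178308 0.07      ]] [[0.69547425 0.29311478 0.03      ]]
[array([0.4582765 , 0.04750129, 1.50538749]), array([ 0.04647763, -0.92647415,  0.92783806])]
```

```bash
cat >> h.py <<'E'
from scipy.spatial.transform import Rotation as Ro
def go(x,y,z,yaw,roll=180.,pitch=0.):
    s=get_obs();R=Ro.from_euler('xyz',s["orientation"],degrees=True)
    d=R.inv().apply(np.array([x,y,z])-s["tool_pos"])/.1
    w=(R.inv()*Ro.from_euler('xyz',[roll,pitch,yaw],degrees=True)).as_rotvec()/.5
    print("t",s["clock"],"pos",s["tool_pos"].round(4),s["orientation"].round(2),"F",s["force"].round(1),"op",round(s["opening"],4))
    print("units",d.round(3),w.round(3), "j",s["joint_pos"].round(0))
E
echo ok
```

```text
ok
```

>>> step_arm(
  steps=[
    [[1,0.44,0,0,0,1],[1,0.44,0,0,0,1],[1,0.44,0,0,0,1],[1,0.44,0,0,0,1]],
  ],
)

```text
clock: 0.5
tool_pos: [0.3266, 0.548, 0.2265]
orientation: [180.0, -0.0, -50.7]
force: [-0.1, 0.1, 0.3]
opening: 0.0876
gripper_force: 0.0
```

```bash
python3 -c "
from h import *
go(.573,.300,.12,-77)"
```

```text
t 0.5 pos [0.3266 0.548  0.2265] [ 1.7997e+02 -2.0000e-02 -5.0700e+01] F [-0.1  0.1  0.3] op 0.0876
units [ 3.48  -0.337  1.065] [ 0.001 -0.001  0.918] j [ 77.  17.  -4.  -0. -69. -37.]
```

>>> step_arm(
  steps=[
    [[1,-0.1,0.2,0,0,0.92],[1,-0.1,0.2,0,0,0.92],[1,-0.1,0.2,0,0,0.92],[1,-0.1,0.2,0,0,0.92]],
  ],
)

```text
clock: 0.9
tool_pos: [0.3977, 0.478, 0.2059]
orientation: [179.9, -0.1, -76.9]
force: [0.3, -0.1, -0.5]
opening: 0.0877
gripper_force: 0.0
```

```bash
python3 -c "
from h import *
go(.573,.300,.12,-77)"
```

```text
t 0.9 pos [0.3977 0.478  0.2059] [ 1.7995e+02 -6.0000e-02 -7.6880e+01] F [ 0.3 -0.1 -0.5] op 0.0877
units [ 2.13  -1.305  0.86 ] [ 0.002 -0.002  0.004] j [ 68.  16.  -8.  -0. -66. -55.]
```

>>> step_arm(
  steps=[
    [[1,-0.65,0.3,0,0,0],[1,-0.65,0.3,0,0,0],[1,-0.65,0.3,0,0,0]],
  ],
)

```text
clock: 1.2
tool_pos: [0.484, 0.3957, 0.1754]
orientation: [179.9, -0.1, -76.3]
force: [0.3, 1.2, 0.1]
opening: 0.0877
gripper_force: 0.0
```

>>> step_arm(
  steps=[
    [[1,-0.65,0.4,0,0,0],[1,-0.65,0.4,0,0,0],[1,-0.65,0.4,0,0,0],[1,-0.65,0.4,0,0,0],[1,-0.65,0.4,0,0,0]],
  ],
)

```text
clock: 1.7
tool_pos: [0.5697, 0.3153, 0.1361]
orientation: [180.0, -0.0, -76.4]
force: [0.2, 0.7, 0.7]
opening: 0.0878
gripper_force: 0.0
```

```bash
python3 -c "
from h import *
go(.573,.300,.004,-77)
p,d=snapshot('side');cv2.imwrite('pics/s1.png',cv2.resize(p[:,:,::-1][150:260,150:330],None,fx=4,fy=4,interpolation=cv2.INTER_CUBIC))"
```

```text
t 1.7 pos [0.5697 0.3153 0.1361] [ 1.7997e+02 -2.0000e-02 -7.6450e+01] F [0.2 0.7 0.7] op 0.0878
units [0.156 0.003 1.321] [ 0.001 -0.001  0.019] j [ 46.  22.  -9.  -0. -59. -33.]
```

View pics/s1.png

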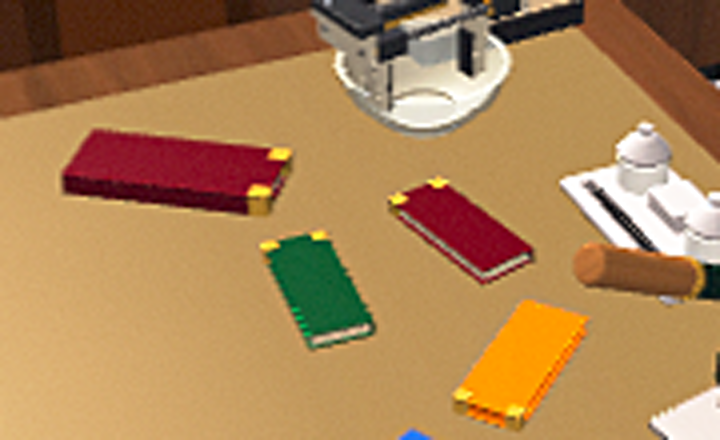

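The notebook (crop 460,230) is clear, with its brass end at (415,190) and the gripper above and behind it. Descending now.

>>> step_arm(
  steps=[
    [[0.15,0,0.3,0,0,0.02],[0.15,0,0.6,0,0,0.02],[0.15,0,0.9,0,0,0.02],[0.15,0,0.9,0,0,0.02],[0.15,0,0.9,0,0,0.02],[0.15,0,0.9,0,0,0.02]],
  ],
)

```text
clock: 2.35
tool_pos: [0.5739, 0.3021, 0.0487]
orientation: [-179.8, 0.1, -77.1]
force: [0.6, 0.6, 0.1]
opening: 0.0875
gripper_force: 0.0
```

```bash
python3 -c "
from h import *
go(.573,.300,.004,-77)"
```

```text
t 2.35 pos [0.5739 0.3021 0.0487] [-1.7984e+02  7.0000e-02 -7.7050e+01] F [0.6 0.6 0.1] op 0.0875
units [0.019 0.015 0.447] [-0.006  0.002 -0.002] j [ 45.  27. -15.   0. -48. -32.]
```

>>> step_arm(
  steps=[
    [[0,0,0.15,0,0,0],[0,0,0.3,0,0,0],[0,0,0.42,0,0,0],[0,0,0.42,0,0,0],[0,0,0.42,0,0,0],[0,0,0.42,0,0,0]],
  ],
)

```text
clock: 2.95
tool_pos: [0.5735, 0.3006, 0.0049]
orientation: [-180.0, 0.0, -77.2]
force: [0.2, -0.3, -0.6]
opening: 0.0878
gripper_force: 0.0
```

>>> step_arm(
  steps=[
    [[0,0,0,0,0,0],[0,0,0,0,0,0],[0,0,0,0,0,0],[0,0,0,0,0,0],[0,0,0,0,0,0],[0,0,0,0,0,0],[0,0,0,0,0,0],[0,0,0,0,0,0]],
  ],
  jaw=255,
)

```text
clock: 3.75
tool_pos: [0.5732, 0.3005, 0.0048]
orientation: [-180.0, 0.0, -77.2]
force: [-0.2, 0.6, 2.8]
opening: 0.0597
gripper_force: 30.0
```

>>> step_arm(
  steps=[
    [[0,0,-0.2,0,0,0],[0,0,-0.5,0,0,0],[0,0,-0.9,0,0,0],[0,0,-0.9,0,0,0],[0,0,-0.9,0,0,0]],
  ],
)

```text
clock: 4.25
tool_pos: [0.5733, 0.3008, 0.0954]
orientation: [-179.9, 0.1, -77.2]
force: [-1.6, 0.3, -1.8]
opening: 0.0598
gripper_force: 30.0
```

```bash
python3 -c "
from h import *
go(.5962,.0384,.12,-78.9)"
```

```text
t 4.25 pos [0.5733 0.3008 0.0954] [-1.7991e+02  8.0000e-02 -7.7180e+01] F [-1.6  0.3 -1.8] op 0.0598
units [ 2.609  0.359 -0.25 ] [-0.003  0.003  0.06 ] j [ 45.  24. -12.  -0. -54. -32.]
```

>>> step_arm(
  steps=[
    [[0.2,0,-0.05,0,0,0.01],[0.5,0.08,-0.15,0,0,0.03],[0.8,0.12,-0.25,0,0,0.06],[1,0.14,-0.25,0,0,0.06]],
  ],
)

```text
clock: 4.65
tool_pos: [0.5816, 0.1976, 0.1195]
orientation: [180.0, -0.0, -78.9]
force: [0.4, 0.2, -0.5]
opening: 0.0594
gripper_force: 30.0
```

>>> step_arm(
  steps=[
    [[0.3,0.04,0,0,0,0],[0.6,0.08,0,0,0,0],[0.8,0.11,0,0,0,0],[1,0.14,0,0,0,0]],
  ],
)

```text
clock: 5.05
tool_pos: [0.5866, 0.0971, 0.1181]
orientation: [179.9, -0.0, -78.9]
force: [0.5, 0.4, -0.2]
opening: 0.0598
gripper_force: 30.0
```

>>> step_arm(
  steps=[
    [[0.3,0.04,0,0,0,0],[0.6,0.08,0,0,0,0],[0.6,0.08,0,0,0,0],[0.6,0.08,0,0,0,0],[0.6,0.08,0,0,0,0]],
  ],
)

```text
clock: 5.55
tool_pos: [0.5907, 0.0386, 0.1188]
orientation: [179.9, -0.0, -78.9]
force: [-0.4, 1.0, -1.6]
opening: 0.0595
gripper_force: 30.0
```

```bash
python3 -c "
from h import *
go(.5962,.0384,.0555,-78.9)
p,d=snapshot('top');np.savez('pics/t2.npz',p=p,d=d)
q,_=snapshot('side')
cv2.imwrite('pics/t2.png',np.hstack([cv2.resize(p[:,:,::-1][120:260,240:380],(400,400),interpolation=cv2.INTER_CUBIC),cv2.resize(q[:,:,::-1][160:300,240:380],(400,400),interpolation=cv2.INTER_CUBIC)]))"
```

```text
t 5.55 pos [0.5907 0.0386 0.1188] [179.94  -0.   -78.89] F [-0.4  1.  -1.6] op 0.0595
units [ 0.013 -0.055  0.633] [ 0.002 -0.     0.   ] j [ 23.  18. -18.  -0. -54. -12.]
```

View pics/t2.png

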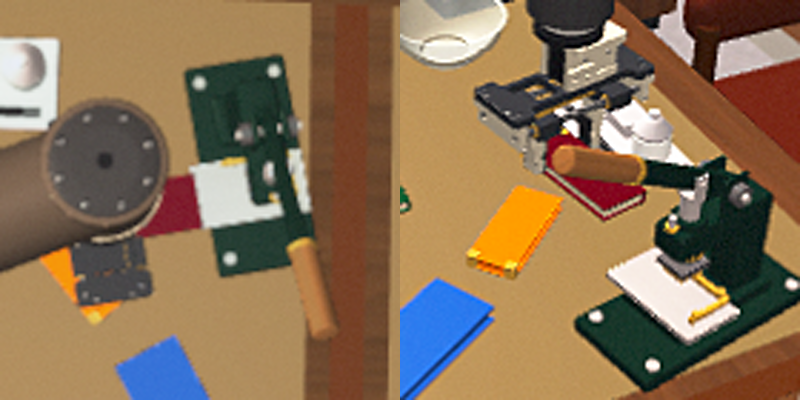

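Top view: the plain end edge runs from (193,176) to (200,230), just left of the bed. Side view: the plain end top corners are at about (603,213) and (645,193), and the notebook is held level.

```bash
python3 - <<'E'
from h import *
q=[.5907,.0386,np.radians(11.1)]
P=T(q,[[.03,-.1107,.13],[-.03,-.1107,.13]])
print(P)
print("top",(proj("top",P)-[240,120])*400/140,"side",(proj("side",P)-[240,160])*400/140)
print(ray("top",np.array([[193,176],[200,230]])/2.857+[240,120],.13))
E
```

```text
[[ 0.64145096 -0.06425344  0.13      ]
 [ 0.5825734  -0.07580476  0.13      ]]
top [[193.61277572 172.34594686]
 [202.93355356 226.67994352]] side [[246.76822793 189.15462866]
 [204.24589933 209.43241147]]
[[ 0.63742706 -0.06369412  0.13      ]
 [ 0.578857   -0.07272133  0.13      ]]
```

>>> step_arm(
  steps=[
    [[0,-0.05,0.2,0,0,0],[0,-0.05,0.4,0,0,0],[0,-0.05,0.63,0,0,0],[0,-0.05,0.63,0,0,0],[0,-0.05,0.63,0,0,0],[0,-0.05,0.63,0,0,0]],
  ],
)

```text
clock: 6.25
tool_pos: [0.5967, 0.0401, 0.0578]
orientation: [-179.9, -0.0, -78.8]
force: [0.5, 0.0, -0.0]
opening: 0.0599
gripper_force: 30.0
```

```bash
python3 -c "
from h import *
go(.6387-.005*.9813-.085*.1926,-.1468-.005*.1926+.085*.9813,.0545,-78.9)"
```

```text
t 6.25 pos [0.5967 0.0401 0.0578] [-179.9    -0.    -78.83] F [ 0.5  0.  -0. ] op 0.0599
units [ 1.065e+00 -1.000e-03  3.300e-02] [-0.004 -0.     0.002] j [ 23.  22. -21.   0. -46. -11.]
```

>>> step_arm(
  steps=[
    [[0,0,0.035,0,0,0],[0.2,0,0.035,0,0,0],[0.4,0,0.035,0,0,0],[0.6,0,0.035,0,0,0],[0.75,0,0.035,0,0,0],[0.85,0,0.035,0,0,0],[0.95,0,0.035,0,0,0],[1,0,0.035,0,0,0],[1,0,0.035,0,0,0],[1,0,0.035,0,0,0]],
  ],
)

```text
clock: 7.25
tool_pos: [0.6151, -0.0583, 0.053]
orientation: [180.0, 0.0, -78.9]
force: [-0.9, 0.1, -1.7]
opening: 0.0599
gripper_force: 30.0
```

```bash
python3 -c "
from h import *
go(.6387-.005*.9813-.0757*.1926,-.1468-.005*.1926+.0757*.9813,.0515,-78.9)
p,d=snapshot('top')
q,_=snapshot('side')
cv2.imwrite('pics/t3.png',np.hstack([cv2.resize(p[:,:,::-1][150:220,280:350],(400,400),interpolation=cv2.INTER_CUBIC),cv2.resize(q[:,:,::-1][220:290,290:360],(400,400),interpolation=cv2.INTER_CUBIC)]))"
```

```text
t 7.25 pos [ 0.6151 -0.0583  0.053 ] [180.     0.   -78.88] F [-0.9  0.1 -1.7] op 0.0599
units [ 0.157 -0.011  0.015] [0.    0.    0.001] j [ 13.  24. -19.  -0. -47.  -2.]
```

View pics/t3.png

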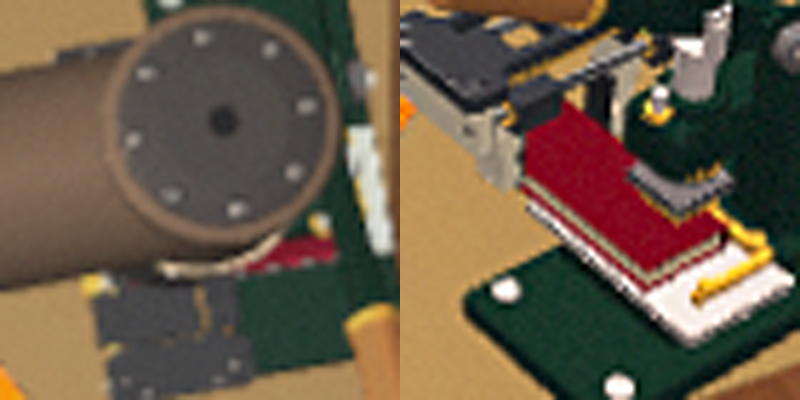

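The notebook is under the stamp, in front of the end guide (side crop 750,270), with about 15 mm to go in −y and a few mm in +x. Lowering it to the bed, then closing on the guides under force watch.

>>> step_arm(
  steps=[
    [[0.02,0,0.01,0,0,0],[0.05,0,0.02,0,0,0],[0.08,0,0.02,0,0,0],[0.1,0,0.02,0,0,0],[0.1,0,0.02,0,0,0],[0.1,0,0.02,0,0,0]],
  ],
)

```text
clock: 7.95
tool_pos: [0.617, -0.0685, 0.051]
orientation: [180.0, 0.0, -78.9]
force: [-0.3, -0.3, -1.6]
opening: 0.0594
gripper_force: 30.0
```

>>> step_arm(
  steps=[
    [[0.01,0,0,0,0,0],[0.02,0,0,0,0,0],[0.03,0,0,0,0,0],[0.03,0,0,0,0,0],[0.03,0,0,0,0,0]],
  ],
)

```text
clock: 8.45
tool_pos: [0.6176, -0.0713, 0.0511]
orientation: [-180.0, 0.0, -78.9]
force: [0.8, 0.1, -1.5]
opening: 0.0599
gripper_force: 30.0
```

>>> step_arm(
  steps=[
    [[0.01,0,0,0,0,0],[0.02,0,0,0,0,0],[0.02,0,0,0,0,0],[0.02,0,0,0,0,0]],
  ],
)

```text
clock: 8.85
tool_pos: [0.618, -0.0733, 0.0511]
orientation: [180.0, -0.0, -78.9]
force: [-0.7, 0.4, -1.3]
opening: 0.0596
gripper_force: 30.0
```

>>> step_arm(
  steps=[
    [[0.01,0,0,0,0,0],[0.02,0,0,0,0,0],[0.02,0,0,0,0,0],[0.02,0,0,0,0,0]],
  ],
)

```text
clock: 9.25
tool_pos: [0.6182, -0.0742, 0.0509]
orientation: [-180.0, 0.1, -78.9]
force: [-1.2, 5.2, -0.7]
opening: 0.0598
gripper_force: 30.0
```

>>> step_arm(
  steps=[
    [[-0.01,-0.01,0,0,0,0],[-0.01,-0.02,0,0,0,0],[-0.01,-0.03,0,0,0,0],[-0.01,-0.03,0,0,0,0],[-0.01,-0.03,0,0,0,0]],
  ],
)

```text
clock: 9.75
tool_pos: [0.6208, -0.0736, 0.0509]
orientation: [180.0, 0.0, -78.9]
force: [-2.0, 3.5, -1.2]
opening: 0.0597
gripper_force: 30.0
```

>>> step_arm(
  steps=[
    [[0,-0.01,0,0,0,0],[0,-0.02,0,0,0,0],[0,-0.02,0,0,0,0],[0,-0.02,0,0,0,0]],
  ],
)

```text
clock: 10.15
tool_pos: [0.623, -0.0732, 0.0509]
orientation: [180.0, 0.0, -78.9]
force: [-2.5, 3.1, -0.4]
opening: 0.0596
gripper_force: 30.0
```

>>> step_arm(
  steps=[
    [[0,-0.01,0,0,0,0],[0,-0.02,0,0,0,0],[0,-0.02,0,0,0,0],[0,-0.02,0,0,0,0]],
  ],
)

```text
clock: 10.55
tool_pos: [0.6246, -0.0729, 0.0509]
orientation: [179.9, 0.0, -78.9]
force: [-3.4, 3.6, -0.7]
opening: 0.0598
gripper_force: 30.0
```

>>> step_arm(
  steps=[
    [[0,-0.01,0,0,0,0],[0,-0.015,0,0,0,0],[0,-0.015,0,0,0,0],[0,-0.015,0,0,0,0]],
  ],
)

```text
clock: 10.95
tool_pos: [0.6247, -0.0729, 0.0508]
orientation: [179.8, 0.0, -78.9]
force: [-8.7, 3.3, 3.1]
opening: 0.0599
gripper_force: 30.0
```

>>> step_arm(
  steps=[
    [[0.01,-0.005,0,0,0,0],[0.015,-0.01,0,0,0,0],[0.015,-0.01,0,0,0,0],[0.015,-0.01,0,0,0,0]],
  ],
)

```text
clock: 11.35
tool_pos: [0.6247, -0.073, 0.0508]
orientation: [179.7, 0.1, -78.9]
force: [-14.3, 11.1, 8.2]
opening: 0.0601
gripper_force: 30.0
```

```bash
python3 -c "
from h import *
s=get_obs();print(s['force'],s['moment'],s['tool_pos'],s['orientation'])"
```

```text
[-14.34108085  11.11922138   8.17146055] [ 4.09312651  4.98773036 -0.2282673 ] [ 0.62470397 -0.07295222  0.05084702] [ 1.79714124e+02  1.14507951e-01 -7.89162423e+01]
```

>>> step_arm(
  steps=[
    [[-0.005,0.005,0,0,0,0],[-0.005,0.005,0,0,0,0],[-0.005,0.005,0,0,0,0],[-0.005,0.005,0,0,0,0],[-0.005,0.005,0,0,0,0],[-0.005,0.005,0,0,0,0],[-0.005,0.005,0,0,0,0],[-0.005,0.005,0,0,0,0]],
  ],
  jaw=0,
)

```text
clock: 12.15
tool_pos: [0.6273, -0.0736, 0.051]
orientation: [180.0, -0.0, -78.9]
force: [0.2, 0.3, 0.3]
opening: 0.0876
gripper_force: 0.0
```

```bash
python3 -c "
from h import *
s=get_obs();print(s['force'],s['tool_pos'],s['orientation'],s['opening'])
q,_=snapshot('side')
cv2.imwrite('pics/t4.png',cv2.resize(q[:,:,::-1][215:285,285:365],(640,560),interpolation=cv2.INTER_CUBIC))"
```

```text
[0.21017107 0.34506301 0.30617598] [ 0.62727865 -0.07356905  0.05104109] [ 1.79999469e+02 -3.94404508e-03 -7.88845053e+01] 0.08760171031232472
```

View pics/t4.png

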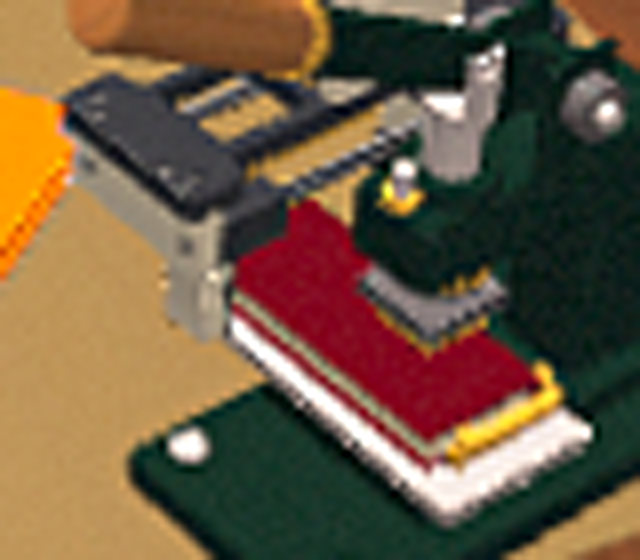

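The notebook lies flat and snug at the end guide (crop 500,415), and the fingers have opened clear of it. Retreating straight up, closing the jaw on the way.

>>> step_arm(
  steps=[
    [[0,0,-0.2,0,0,0],[0,0,-0.5,0,0,0],[0,0,-0.8,0,0,0],[0,0,-1,0,0,0],[0,0,-1,0,0,0]],
  ],
)

```text
clock: 12.7
tool_pos: [0.6292, -0.0735, 0.1548]
orientation: [-179.7, -0.1, -78.9]
force: [0.4, 0.6, 0.7]
opening: 0.088
gripper_force: 0.0
```

>>> step_arm(
  steps=[
    [[0,0,-0.3,0,0,0],[0,0,-0.7,0,0,0],[0,0,-1,0,0,0],[0,0,-1,0,0,0]],
  ],
  jaw=255,
)

```text
clock: 13.1
tool_pos: [0.6294, -0.0736, 0.2557]
orientation: [-179.6, -0.1, -78.9]
force: [0.3, 0.0, 0.0]
opening: 0.0613
gripper_force: 0.0
```

>>> step_arm(
  steps=[
    [[0,0,-0.3,0,0,0],[0,0,-0.7,0,0,0],[0,0,-1,0,0,0],[0,0,-1,0,0,0],[0,0,-1,0,0,0]],
  ],
)

```text
clock: 13.6
tool_pos: [0.6273, -0.0733, 0.3507]
orientation: [-180.0, 0.0, -78.9]
force: [0.8, -0.4, 0.0]
opening: 0.0212
gripper_force: 0.0
```

```bash
python3 -c "
from h import *
go(.4921,-.1762,.35,-78.9)"
```

```text
t 13.6 pos [ 0.6273 -0.0733  0.3507] [-1.7997e+02  3.0000e-02 -7.8890e+01] F [ 0.8 -0.4  0. ] op 0.0212
units [0.749 1.525 0.006] [-0.001  0.001  0.   ] j [ 11.  14.   7.  -0. -83.   0.]
```

>>> step_arm(
  steps=[
    [[0.1,0.3,0,0,0,0],[0.25,0.6,0,0,0,0],[0.4,0.9,0,0,0,0],[0.4,0.9,0,0,0,0]],
  ],
)

```text
clock: 14.0
tool_pos: [0.5436, -0.1317, 0.3503]
orientation: [179.9, 0.0, -79.0]
force: [0.9, 0.6, 0.1]
opening: 0.0006
gripper_force: 0.0
```

>>> step_arm(
  steps=[
    [[0.1,0.2,0,0,0,0],[0.25,0.5,0,0,0,0],[0.35,0.63,0,0,0,0],[0.35,0.63,0,0,0,0],[0.35,0.63,0,0,0,0]],
  ],
)

```text
clock: 14.5
tool_pos: [0.4916, -0.1767, 0.3506]
orientation: [180.0, 0.0, -78.9]
force: [0.9, 0.7, -0.3]
opening: 0.0001
gripper_force: 0.0
```

```bash
python3 -c "
from h import *
go(.4921,-.1762,.307,-78.9)
p,d=snapshot('top')
q,_=snapshot('side')
cv2.imwrite('pics/t5.png',np.hstack([cv2.resize(p[:,:,::-1][140:240,280:380],(400,400),interpolation=cv2.INTER_CUBIC),cv2.resize(q[:,:,::-1][180:280,270:370],(400,400),interpolation=cv2.INTER_CUBIC)]))"
```

```text
t 14.5 pos [ 0.4916 -0.1767  0.3506] [ 1.7998e+02  2.0000e-02 -7.8930e+01] F [ 0.9  0.7 -0.3] op 0.0001
units [-0.004 -0.006  0.436] [ 0.001  0.001 -0.001] j [  2.   3.  -6.  -0. -81.   9.]
```

View pics/t5.png

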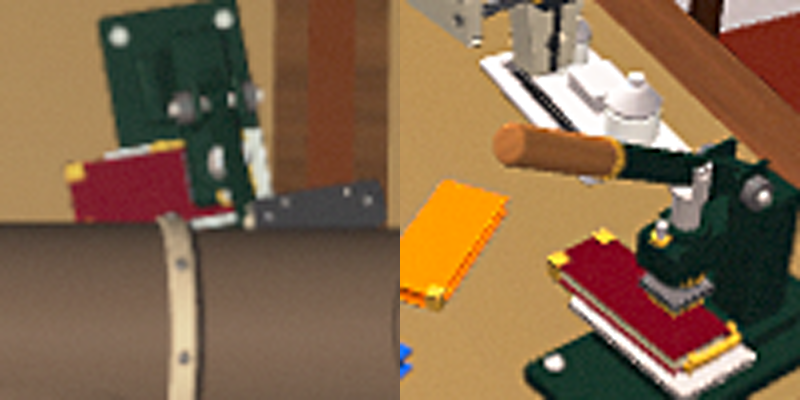

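Both guides are in contact: the spine runs along the brass rear guide (top crop 168,146) and the plain end is at the end guide (side crop 715,345), with the lever still up. Now pushing the lever.

>>> step_arm(
  steps=[
    [[0,0,0.15,0,0,0],[0,0,0.3,0,0,0],[0,0,0.42,0,0,0],[0,0,0.5,0,0,0],[0,0,0.6,0,0,0],[0,0,0.6,0,0,0]],
  ],
)

```text
clock: 15.2
tool_pos: [0.492, -0.1766, 0.2905]
orientation: [180.0, -0.0, -78.9]
force: [3.8, 0.2, 2.5]
opening: 0.0006
gripper_force: 1.7
```

>>> step_arm(
  steps=[
    [[0,0,0.08,0,0,0],[0,0,0.16,0,0,0],[0,0,0.24,0,0,0],[0,0,0.32,0,0,0],[0,0,0.4,0,0,0],[0,0,0.48,0,0,0],[0,0,0.56,0,0,0],[0,0,0.64,0,0,0],[0,0,0.72,0,0,0],[0,0,0.8,0,0,0],[0,0,0.8,0,0,0]],
  ],
)

```text
clock: 16.3
tool_pos: [0.4909, -0.1768, 0.2102]
orientation: [179.9, 0.0, -78.9]
force: [-1.9, -0.8, 5.7]
opening: 0.0005
gripper_force: 2.5
```

>>> step_arm(
  steps=[
    [[0,0,0.05,0,0,0],[0,0,0.1,0,0,0],[0,0,0.14,0,0,0],[0,0,0.18,0,0,0],[0,0,0.18,0,0,0],[0,0,0.18,0,0,0]],
  ],
)

```text
clock: 16.9
tool_pos: [0.4904, -0.1771, 0.1945]
orientation: [179.9, -0.0, -78.9]
force: [-9.3, -0.1, 16.5]
opening: 0.0002
gripper_force: 8.1
```

>>> step_arm(
  steps=[
    [[0,0,0.01,0,0,0],[0,0,0.02,0,0,0],[0,0,0.02,0,0,0],[0,0,0.02,0,0,0]],
  ],
)

```text
clock: 17.3
tool_pos: [0.4902, -0.1771, 0.1926]
orientation: [179.9, -0.0, -78.9]
force: [-9.8, 0.9, 17.0]
opening: 0.0003
gripper_force: 8.4
```

>>> step_arm(
  steps=[
    [[0,0,0.01,0,0,0],[0,0,0.02,0,0,0],[0,0,0.02,0,0,0],[0,0,0.02,0,0,0]],
  ],
)

```text
clock: 17.7
tool_pos: [0.4902, -0.1772, 0.1915]
orientation: [179.9, -0.1, -78.9]
force: [-12.5, 2.6, 24.9]
opening: 0.0002
gripper_force: 12.1
```

>>> step_arm(
  steps=[
    [[0,0,0.01,0,0,0],[0,0,0.01,0,0,0],[0,0,0.01,0,0,0],[0,0,0.01,0,0,0]],
  ],
)

```text
clock: 18.1
tool_pos: [0.4903, -0.1772, 0.1913]
orientation: [179.9, -0.1, -78.8]
force: [-14.2, 3.4, 30.2]
opening: 0.0006
gripper_force: 15.0
```

The height has stalled at 0.1913 m and the force has risen to 30 N, so the lever is at its stop. Holding.

>>> step_arm(
  steps=[
    [[0,0,0,0,0,0],[0,0,0,0,0,0],[0,0,0,0,0,0],[0,0,0,0,0,0],[0,0,0,0,0,0],[0,0,0,0,0,0],[0,0,0,0,0,0],[0,0,0,0,0,0],[0,0,0,0,0,0],[0,0,0,0,0,0],[0,0,0,0,0,0],[0,0,0,0,0,0],[0,0,0,0,0,0],[0,0,0,0,0,0],[0,0,0,0,0,0],[0,0,0,0,0,0],[0,0,0,0,0,0],[0,0,0,0,0,0],[0,0,0,0,0,0],[0,0,0,0,0,0]],
  ],
)

```text
clock: 20.1
tool_pos: [0.4902, -0.1772, 0.1913]
orientation: [179.9, -0.1, -78.8]
force: [-15.0, 3.8, 29.7]
opening: 0.0006
gripper_force: 14.9
```

>>> step_arm(
  steps=[
    [[0,0,0,0,0,0],[0,0,0,0,0,0],[0,0,0,0,0,0],[0,0,0,0,0,0],[0,0,0,0,0,0],[0,0,0,0,0,0],[0,0,0,0,0,0],[0,0,0,0,0,0],[0,0,0,0,0,0],[0,0,0,0,0,0]],
  ],
)

```text
clock: 21.1
tool_pos: [0.4903, -0.1772, 0.1913]
orientation: [179.9, -0.1, -78.8]
force: [-14.6, 3.1, 29.2]
opening: 0.0001
gripper_force: 14.9
```

```bash
python3 -c "
from h import *
q,_=snapshot('side')
cv2.imwrite('pics/t6.png',cv2.resize(q[:,:,::-1][200:290,260:370],(770,600),interpolation=cv2.INTER_CUBIC))"
```

```text
(no output)
```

View pics/t6.png

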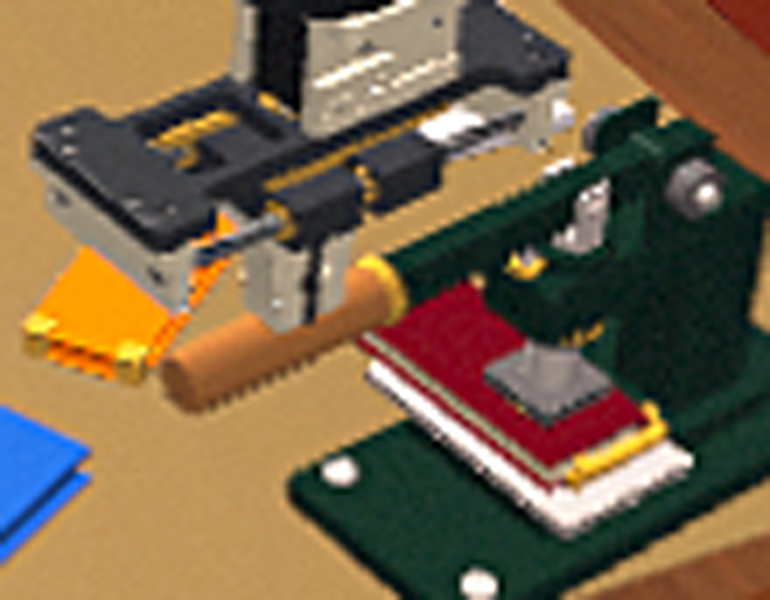

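The lever is level, held by the fingertips at (290,310). The stamp is down on the cover at (545,385), and the notebook is still snug at the end guide at (615,455).

```bash
python3 -c "
from plant import *
print(close_job())"
```

```text
the job is handed in; nothing more can be done
None
```

The burgundy notebook lies on the press bed, seated against both guides by force contact and released, and the lever was held at its stop for about 3 s and is still held down; the job is handed in at about 21 s.

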